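Meter two capacitors out of a tip bin

TASK

Two hinged tip bins stand on the assembly bench; take the one that holds the yellow capacitors. Lift its steel bar slowly until the front capacitors begin to slide, and hold the bin at that angle until the two front ones have dropped into the catch tray; then lower the bin back down level and let go. The other two capacitors must stay in the bin, and the bin of white and blue relays must not be tipped.

Things in the scene. Friction and masses are not known exactly. Their poses are not given: they have to be found in the camera images.
- cap_bin (a joint): tilt of the black tip bin holding the yellow capacitors: 0 rad level on its stand, grows as the bar end is lifted, stop at 0.8. Level hinge at the open lip, at floor height, almost free: the bin (350 g) falls back if let go. 109 x 84 mm outside, walls 36 mm above the floor. Front 53 mm of the floor smooth grey plastic, rear 56 mm grippy rubber
- cap_bar (a point): middle of that bin's round steel lifting bar: 12 mm thick, across the bin, 66 mm free between its two end arms. Axes turn with the bin: x along the floor to the lip, y along the bar, z up. The bar axis is 155 mm behind the hinge and 36 mm above the bin floor, 98 mm above the table when level; the bin's rear wall is 46 mm from it on the lip side
- cap_tray (a point): centre of the inner floor of the grey catch tray at that bin's lip, 4 mm above the table; inside 130 (x) x 102 (y) mm, walls 40 mm above the table. x points level from bar to lip, the way the parts slide. The hinge lies 57 mm behind this point (-x), 58 mm above it, parallel to its y. Bin, stand and tray are one fixed station
- cap_front_left: yellow box capacitor, 40 x 32 x 24 mm, about 45 g, lying flat; origin at the centre of its underside, x along its 40 mm length, z up. Front row on smooth floor, left (+y of the tray), centre 28 mm behind the lip; begins to slide between 0.25 and 0.47 rad of tilt (friction differs each time)
- cap_front_right: yellow box capacitor, 40 x 32 x 24 mm, about 45 g, lying flat; origin at the centre of its underside, x along its 40 mm length, z up. Front row on smooth floor, right (-y of the tray), centre 28 mm behind the lip; slides at about the same tilt as its neighbour
- cap_rear_left: yellow box capacitor, 40 x 32 x 24 mm, about 45 g, lying flat; origin at the centre of its underside, x along its 40 mm length, z up. Rear row on the rubber, left, centre 78 mm behind the lip; slides only some 0.16 rad or more after the front pair. Must stay in the bin
- cap_rear_right: yellow box capacitor, 40 x 32 x 24 mm, about 45 g, lying flat; origin at the centre of its underside, x along its 40 mm length, z up. Rear row on the rubber, right, centre 78 mm behind the lip; slides only some 0.16 rad or more after the front pair. Must stay in the bin
- relay_bin (a joint): tilt of the other tip bin, alike in all but its contents (four white relays with blue feet and a blue patch on top, same size as the capacitors); 0 rad = level; leave it alone
Not all that is in view belongs to the job. What is shaped like the cap_rear_left but red is not meant.

How it is judged:
By the outcome, as a careful person would: the job done as asked, in the order asked, and still so for the second after the job is handed in, with the robot touching nothing.
It also fails if it takes over 45 s, if anything falls off the work surface, if the arm or the gripper's body presses on something with over 40 N, if the wrist force passes 120 N, or if a joint passes its speed limit or range.

ROBOT

A 6-joint arm with a two-finger parallel gripper is mounted at the origin on the work surface. World frame = base frame: x ahead of the robot, y to its left, z up, the work surface at z = 0. Lengths are in m, angles in rad, forces in N, time in s.
With the tool pointing down it reaches from about 0.3 to 0.875 m from the base axis. Payload 6.4 kg.
Tool frame: the origin (TCP) lies midway between the tips of the shut fingers; the grasp point (between the pads) lies behind it (pinch_z is the z of the grasp point in the tool frame, in m); z points along the fingers, y is the line along which they close (so a half turn about z gives the same grasp; the last joint's range is limited). The gripper opens to 85 mm and grips with 20 to 120 N. Pads are 22 mm wide; open, the fingers measure 114 mm over their backs; the gripper's body (76 mm by 85 mm) begins 54 mm behind the grasp point. The pads swing forward as they close: fully open they stand 13 mm farther back than shut.
Start: joints at [-1.369, 0.181, 1.607, -0, 1.354, -0.206], TCP at [0.228, -0.528, 0.231] pointing down, gripper open.
Joint ranges: [-2.99, 2.99], [-0.89, 2.07], [0.3, 2.58], [-1.14, 4.28], [0, 2.63], [-3.12, 3.12]. Speed limits (rad/s): [2.57, 2.57, 3.01, 3.14, 3.14, 3.14].

INTERFACE

Orientations are given as a unit quaternion [w, x, y, z].
In Python, from cell import goto, move_straight, goto_joints, grip, sleep, ik, snapshot, Unreachable, hand_in, current_time, current_qpos, current_dq, current_tau, current_position, current_tool_rot, current_contact_force, current_moment, current_opening, current_finger_force, pinch_z gives the robot as it stands. The module is installed in compiled form; this text tells all that it offers. Calls block until the motion is done:
- goto(position, orientation): joint-space move of the TCP to a pose.
- move_straight(position, frame=None, feed=0.15, guard=None): straight line of the TCP; frame=None keeps the orientation; feed is the mean speed in m/s. With guard (N) it stops when the force on the tool has changed by that much, and returns True; else False.
- goto_joints(angles): joint-space move.
- grip(opening, effort=None): finger opening in m; effort is the grip in N (None keeps the last); returns when the fingers have stopped.
- sleep(seconds).
- ik(position, orientation): joint angles nearest the present ones, or None.
- snapshot(name): name is "scene" or "top" or "wrist"; returns a dict with "pixels" (400x640x3 uint8, blue, green, red), "camera_matrix" (3x3 intrinsics, pixels), "rvec" (rotation vector, rad) and "tvec" (3), from world to camera coordinates, as OpenCV has them. Camera axes: x right, y down, z forward; pixel columns grow to the right and rows downward; lengths in m; the calibration is good to about 2 mm. A picture is of the moment at which its call begins. There is no depth.
A pose or a line that the arm cannot do raises Unreachable and nothing moves.
- hand_in(): hands the job in; it is judged then, once.
Readings, each from a call of its own:
- current_time(): time.
- current_qpos(): joint angles.
- current_dq(): joint speeds.
- current_tau(): joint torques, N m.
- current_position(): TCP position.
- current_tool_rot(): TCP orientation.
- current_contact_force(): force on the tool from outside, world axes, zero at the start.
- current_moment(): the same for the moment, N m.
- current_opening(): finger opening in m.
- current_finger_force(): force on a finger pad.
Only numpy, scipy, OpenCV 4.12 (cv2) and the standard library are available. Lean on these libraries where they do the work, as an engineer would, in place of code of your own. Each camera call takes 0.05 s, during which the arm holds its last target. There are 200 camera calls.

## Working session

There is one attempt and no reset: what is moved stays moved. The work goes in short steps, each a Python script; the robot and the scene stay as the last script left them, time stands still between calls to the robot, and variables do not carry over. Pictures are saved under pics/ and viewed, at most 10 in all, crops included, and the job is handed in when it is done.

```bash
mkdir -p pics
python3 - <<'E'
from cell import *
import cv2
for n in("scene","top"):
    s=snapshot(n); cv2.imwrite(f"pics/{n}0.png",s["pixels"]); print(n,s["camera_matrix"],s["rvec"],s["tvec"])
print(pinch_z() if callable(pinch_z) else pinch_z,current_tool_rot(),current_time(),current_opening())
E
```

```text
scene [[420.88345815   0.         325.8798344 ]
 [  0.         420.88345815 196.58122833]
 [  0.           0.           1.        ]] [ 1.76107032  2.03315292 -0.63172011] [ 0.1019216  -0.41972793  1.30384064]
top [[457.90480131   0.         317.05808059]
 [  0.         457.90480131 194.81022334]
 [  0.           0.           1.        ]] [ 2.10356735 -2.11863295  0.23308212] [-0.01211003  0.59477558  0.87506322]
-0.0187 [-8.02539491e-04  9.79283637e-01  2.02491765e-01  4.50288241e-06] 0.1 0.08525454341816878
```

View pics/scene0.png

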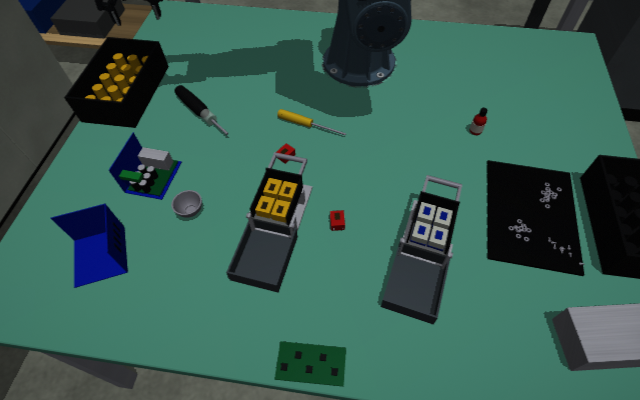

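View pics/top0.png

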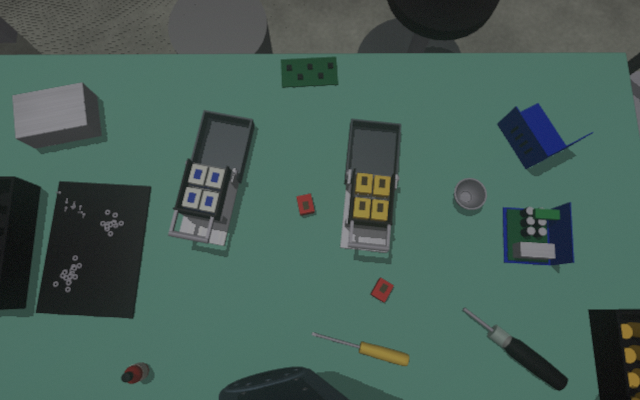

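In the scene view, the yellow-capacitor bin is at (278,200) and its tray at (263,258). In the top view they are at (372,195) and (374,148). Possible mix-ups:
- relay bin: scene (433,225), top (205,190)
- loose red parts: top (306,205) and (382,290)
- crate of yellow cylinders: scene (118,78)

I choose the yellow bin at top (372,195) and will check it in a close crop.

Run:
```python
import cv2
i=cv2.imread("pics/top0.png")[110:260,320:430]
cv2.imwrite("pics/crop0.png",cv2.resize(i,None,fx=4,fy=4,interpolation=cv2.INTER_CUBIC))
```

```text
(no output)
```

View pics/crop0.png

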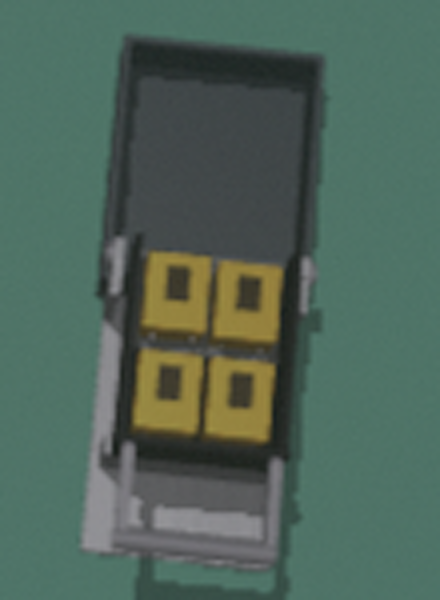

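The crop shows four yellow capacitors in the black bin. The bar runs from about (113,540) to (278,550), which puts its middle at top px (369.0,246.2). The tray's far rim corners are at crop (126,38) and (324,58).

```bash
cat > h.py <<'E'
from cell import *
import numpy as np, cv2
from scipy.spatial.transform import Rotation as R
def ray(s,px,z):
    K=np.array(s["camera_matrix"]);Rm=cv2.Rodrigues(np.array(s["rvec"]))[0];t=np.array(s["tvec"]).ravel()
    d=Rm.T@np.linalg.solve(K,[px[0],px[1],1]);c=-Rm.T@t
    return c+d*(z-c[2])/d[2]
def proj(s,P):
    return cv2.projectPoints(np.array(P,float),np.array(s["rvec"]),np.array(s["tvec"]),np.array(s["camera_matrix"]),None)[0][:,0]
E
python3 - <<'E'
from h import *
s=snapshot("top")
np.set_printoptions(precision=4,suppress=True)
f=lambda x,y,z:ray(s,(320+(x+.5)/4-.5,110+(y+.5)/4-.5),z)
b=f(196,545,.098);l=f(113,540,.098);r=f(278,550,.098)
t1=f(126,38,.04);t2=f(324,58,.04)
c=[f(x,y,.086) for x,y in((179,290),(247,300),(169,392),(239,402))]
print(b,l,r,np.linalg.norm(l-r)); print(t1,t2,np.linalg.norm(t1-t2),(t1+t2)/2)
print(c)
d=(np.mean(c[:2],0)-np.mean(c[2:],0));d2=((t1+t2)/2-b)
for v in(d,d2,c[0]-c[1]+c[2]-c[3],t1-t2,l-r):print(np.linalg.norm(v[:2]),np.degrees(np.arctan2(v[1],v[0])))
print(np.linalg.norm(np.mean(c,0)-b))
ps=snapshot("scene")
cv2.imwrite("pics/s1.png",cv2.resize(ps["pixels"][140:300,210:330],None,fx=4,fy=4,interpolation=cv2.INTER_CUBIC)); print(proj(ps,[b]))
E
```

```text
[ 0.4858 -0.1148  0.098 ] [ 0.4885 -0.0748  0.098 ] [ 0.4831 -0.1543  0.098 ] 0.07964040032088161
[ 0.7685 -0.0922  0.04  ] [ 0.7563 -0.1998  0.04  ] 0.10833341967494459 [ 0.7624 -0.146   0.04  ]
[array([ 0.6154, -0.1117,  0.086 ]), array([ 0.61  , -0.1458,  0.086 ]), array([ 0.5632, -0.1052,  0.086 ]), array([ 0.5579, -0.1399,  0.086 ])]
0.052524686940762 -6.814316179053629
0.27833145644193097 -6.438825723938163
0.06957111954350544 81.1631645377546
0.10833341967494459 83.54797122271965
0.07964040032088161 86.12162778281947
0.10209012789132502
[[289.5502 157.5772]]
```

View pics/s1.png

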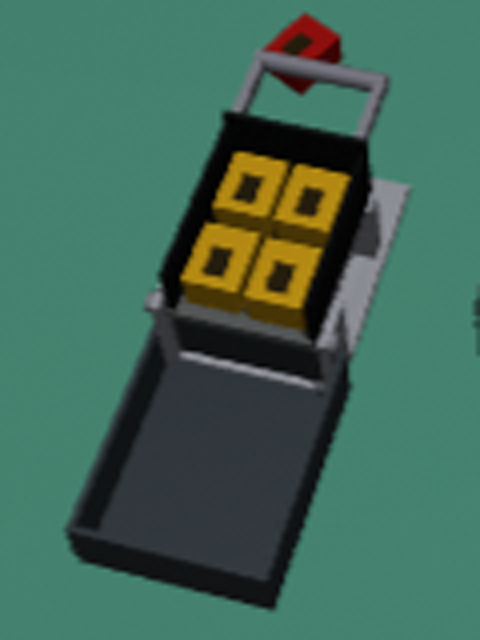

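The bar also projects to within 0.5 px of where it appears in the scene view, crop (320,70) = px (290,157.5), so the height and position agree. The bin's yaw is about -6.5°. Next I check reach along the arc, go above the bar and take a wrist picture.

```bash
cat >> h.py <<'E'
YAW=np.radians(-6.5); BAR=np.array([.4858,-.1148,.098])
def setup(bar=None,yaw=None):
    global BAR,YAW
    if bar is not None: BAR=np.array(bar)
    if yaw is not None: YAW=yaw
def binrot(th): return R.from_euler("z",YAW)*R.from_euler("y",th)
def hinge(): return BAR-R.from_euler("z",YAW).apply([-.155,0,.036])
def pose(th,phi,sgn,up=0):
    """TCP pose with the grasp point on the bar at tilt th; tool leaned phi from the bin normal"""
    bar=hinge()+binrot(th).apply([-.155,0,.036])
    T=binrot(th+phi)*R.from_matrix(np.array([[0,sgn,0],[sgn,0,0],[0,0,-1.]]))
    return bar+T.apply([0,0,-pinch_z-up]), T.as_quat(scalar_first=True)
E
sed -i 's/-pinch_z-up/-PZ-up/; 3a PZ=pinch_z() if callable(pinch_z) else pinch_z' h.py
python3 - <<'E'
from h import *
np.set_printoptions(precision=3,suppress=True)
for sgn in(1,-1):
  for phi in(0,-.2,-.35):
    print(sgn,phi,[ik(*pose(t,phi,sgn,u)) for t,u in((0,.1),(0,0),(.3,0),(.6,0))])
E
```

```text
1 0 [array([-0.47 ,  0.066,  1.846, -0.   ,  1.23 , -0.357]), array([-0.47 ,  0.213,  1.912, -0.   ,  1.017, -0.357]), array([-0.407,  0.376,  1.624, -0.087,  1.43 , -0.269]), array([-0.362,  0.598,  1.305, -0.144,  1.822, -0.242])]
1 -0.2 [array([-0.538, -0.113,  2.038,  0.095,  1.036, -0.466]), array([-0.519,  0.1  ,  2.06 ,  0.11 ,  0.8  , -0.475]), array([-0.439,  0.243,  1.771, -0.034,  1.223, -0.312]), array([-0.381,  0.46 ,  1.447, -0.103,  1.622, -0.253])]
1 -0.35 [array([-0.607, -0.244,  2.182,  0.208,  0.903, -0.598]), array([-0.564,  0.03 ,  2.169,  0.252,  0.641, -0.63 ]), array([-0.468,  0.148,  1.883,  0.02 ,  1.065, -0.364]), array([-0.4  ,  0.357,  1.557, -0.07 ,  1.468, -0.271])]
-1 0 [array([-0.47 ,  0.066,  1.846, -0.   ,  1.23 ,  2.785]), array([-0.47 ,  0.213,  1.912, -0.   ,  1.017,  2.785]), array([-0.407,  0.376,  1.624, -0.087,  1.43 ,  2.872]), array([-0.362,  0.598,  1.305, -0.144,  1.822,  2.899])]
-1 -0.2 [array([-0.538, -0.113,  2.038,  0.095,  1.036,  2.675]), array([-0.519,  0.1  ,  2.06 ,  0.11 ,  0.8  ,  2.667]), array([-0.439,  0.243,  1.771, -0.034,  1.223,  2.829]), array([-0.381,  0.46 ,  1.447, -0.103,  1.622,  2.889])]
-1 -0.35 [array([-0.607, -0.244,  2.182,  0.208,  0.903,  2.543]), array([-0.564,  0.03 ,  2.169,  0.252,  0.641,  2.511]), array([-0.468,  0.148,  1.883,  0.02 ,  1.065,  2.777]), array([-0.4  ,  0.357,  1.557, -0.07 ,  1.468,  2.871])]
```

Run:
```python
from h import *
grip(.045,20); goto(*pose(0,-.2,1,.12))
w=snapshot("wrist"); cv2.imwrite("pics/w1.png",w["pixels"])
H=R.from_euler("z",YAW)
P=[BAR+H.apply([0,y,0]) for y in(-.033,0,.033)]
print(proj(w,P), np.hypot(*np.diff(proj(w,[BAR,BAR+H.apply([.01,0,0])]),axis=0)[0]), current_position(),pose(0,-.2,1,.12)[0],current_opening(),current_time(),current_contact_force())
```

```text
[[323.97316635 228.56547763]
 [323.93199494 195.18572741]
 [323.88770742 159.27958906]] 10.646520101612222 [ 0.4659748  -0.11352206  0.19749615] [ 0.46580416 -0.11252176  0.19728074] 0.045093389485083256 2.4667 [-0.18266082 -0.17153834  0.32355541]
```

View pics/w1.png

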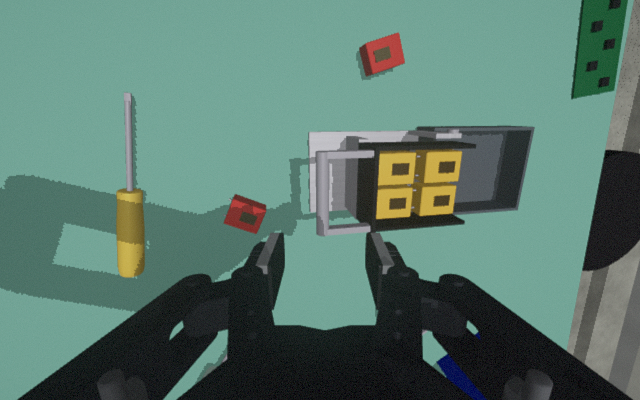

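The wrist view shows the bar at x 317–328, y 150–236, with its middle at about (322.5,193). The predicted point is (323.9,195), so it agrees to about 1 mm. Descend and grip.

```bash
sed -i 's/\[.4858,-.1148,.098\]/[.4853,-.1146,.098]/' h.py
python3 - <<'E'
from h import *
np.set_printoptions(precision=4,suppress=True)
p,q=pose(0,-.2,1)
print(move_straight(p,q,feed=.08,guard=8), current_position(),p,current_contact_force())
grip(0,40); sleep(.2)
print(current_opening(),current_finger_force(),current_contact_force(),current_moment(),current_position(),current_time())
s=snapshot("scene"); cv2.imwrite("pics/s2.png",cv2.resize(s["pixels"][100:300,200:360],None,fx=3,fy=3,interpolation=cv2.INTER_CUBIC))
E
```

```text
False [ 0.4893 -0.1152  0.0802] [ 0.489  -0.115   0.0797] [-1.2188 -0.3004 -0.2055]
0.010279969127717807 38.94889712333679 [-7.5979 -0.6012  7.8454] [-0.0076  1.2733 -0.021 ] [ 0.4877 -0.1149  0.0796] 4.725
```

View pics/s2.png

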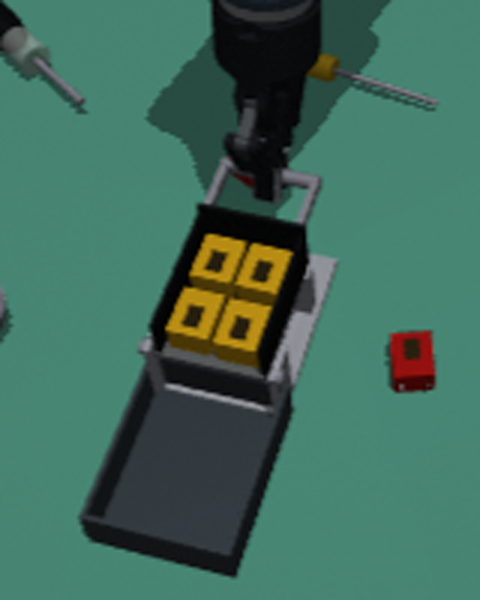

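Grip is good: 10.3 mm opening with 39 N on the pads. The scene view shows the bin level with all four capacitors seated. The side force shows the bar is about 1.8 mm nearer the robot than measured, so I correct for that. Then I lift slowly while tracking the tops of the capacitors in the rectified scene view.

```bash
sed -i 's/\[.4853,-.1146,.098\]/[.4835,-.1144,.098]/' h.py
cat >> h.py <<'E'
C={"fl":(-.028,.018),"fr":(-.028,-.018),"rl":(-.078,.018),"rr":(-.078,-.018)}
def rect(s,th,ppm=2):
    """capacitor-top plane at tilt th, 2 px/mm: column = x+120 mm, row = 50-y mm"""
    xy=[(-.12,.05),(.04,.05),(.04,-.05),(-.12,-.05)]
    src=proj(s,[hinge()+binrot(th).apply([x,y,.024]) for x,y in xy]).astype(np.float32)
    dst=np.float32([((x*1000+120)*ppm,(50-y*1000)*ppm) for x,y in xy])
    return cv2.warpPerspective(s["pixels"],cv2.getPerspectiveTransform(src,dst),(160*ppm,100*ppm),flags=cv2.INTER_CUBIC)
def shifts(ref,img,hx=36,hy=28):
    out={}
    for k,(x,y) in C.items():
        c,r=int((x*1000+120)*2),int((50-y*1000)*2)
        t=ref[r-hy:r+hy,c-hx:c+hx]; w=img[r-hy-6:r+hy+6,c-hx-16:c+hx+36]
        _,v,_,l=cv2.minMaxLoc(cv2.matchTemplate(w,t,cv2.TM_CCOEFF_NORMED))
        out[k]=((l[0]-16)/2,round(v,2))
    return out
E
python3 - <<'E'
from h import *
s=snapshot("scene"); ref=rect(s,0); cv2.imwrite("ref.png",ref)
cv2.imwrite("pics/r0.png",cv2.resize(ref,None,fx=2,fy=2))
print(shifts(ref,ref),current_time())
for th in np.arange(.02,.161,.02):
    move_straight(*pose(th,-.2,1),feed=.015)
    s=snapshot("scene"); im=rect(s,th)
    print(round(th,2),shifts(ref,im),np.round(current_contact_force(),1),round(current_time(),2))
cv2.imwrite("pics/r1.png",np.vstack([ref,im]))
E
```

```text
{'fl': (0.0, 1.0), 'fr': (0.0, 1.0), 'rl': (0.0, 1.0), 'rr': (0.0, 1.0)} 4.825
0.02 {'fl': (0.0, 0.99), 'fr': (0.0, 0.99), 'rl': (0.0, 0.98), 'rr': (0.0, 0.98)} [ 4.2  0.9 -3.9] 5.25
0.04 {'fl': (0.0, 0.99), 'fr': (0.0, 0.99), 'rl': (0.0, 0.98), 'rr': (0.0, 0.98)} [ 5.2 -0.2 -4.6] 5.65
0.06 {'fl': (0.0, 0.99), 'fr': (0.0, 0.99), 'rl': (0.0, 0.99), 'rr': (0.0, 0.98)} [ 5.6 -0.6 -4.4] 6.05
0.08 {'fl': (0.0, 0.98), 'fr': (0.0, 0.98), 'rl': (0.0, 0.98), 'rr': (0.0, 0.98)} [ 6.4 -0.1 -5.4] 6.45
0.1 {'fl': (0.0, 0.98), 'fr': (0.0, 0.98), 'rl': (0.0, 0.98), 'rr': (0.0, 0.98)} [ 6.2  0.4 -5.2] 6.85
0.12 {'fl': (0.0, 0.98), 'fr': (0.0, 0.99), 'rl': (0.0, 0.99), 'rr': (0.0, 0.99)} [ 7.2 -0.4 -4.3] 7.25
0.14 {'fl': (0.0, 0.98), 'fr': (0.0, 0.99), 'rl': (0.0, 0.99), 'rr': (0.0, 0.99)} [ 6.6 -0.6 -4.6] 7.65
0.16 {'fl': (0.0, 0.98), 'fr': (0.0, 0.99), 'rl': (0.0, 0.99), 'rr': (0.0, 0.98)} [ 6.2 -0.7 -5.4] 8.05
```

View pics/r1.png

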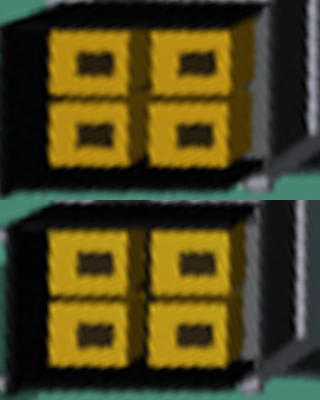

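The rectified view before the lift (top) and at 0.16 rad (bottom) shows all four tops in the same place, so the tilt model is exact. I continue in fine steps and stop at the first slide.

Run:
```python
from h import *
ref=cv2.imread("ref.png"); th=.16
def look():
    sh=shifts(ref,rect(snapshot("scene"),th)); rear=(sh["rl"][0]+sh["rr"][0])/2
    return sh,max(sh[k][0] for k in("fl","fr"))-rear, min(sh[k][1] for k in("fl","fr"))
while th<.5:
    th+=.007
    move_straight(*pose(th,-.2,1),feed=.008)
    sh,d,v=look()
    if d>=1.5 or v<.85: break
print("stop",round(th,3),sh,np.round(current_contact_force(),1),round(current_time(),2))
open("th","w").write(str(th))
for i in range(8):
    sleep(.15); print(look()[0],round(current_time(),2))
s=snapshot("scene"); cv2.imwrite("pics/s3.png",cv2.resize(s["pixels"][100:300,200:360],None,fx=3,fy=3,interpolation=cv2.INTER_CUBIC))
```

```text
stop 0.377 {'fl': (-0.5, 0.95), 'fr': (1.5, 0.98), 'rl': (-0.5, 0.98), 'rr': (0.0, 0.8)} [ 5.9 -1.2 -6.2] 18.38
{'fl': (-0.5, 0.95), 'fr': (8.0, 0.98), 'rl': (-0.5, 0.98), 'rr': (0.0, 0.8)} 18.58
{'fl': (-0.5, 0.95), 'fr': (18.0, 0.97), 'rl': (-0.5, 0.98), 'rr': (0.0, 0.8)} 18.78
{'fl': (-0.5, 0.95), 'fr': (9.0, 0.12), 'rl': (-0.5, 0.98), 'rr': (0.0, 0.8)} 18.98
{'fl': (-0.5, 0.95), 'fr': (-1.5, 0.11), 'rl': (-0.5, 0.98), 'rr': (0.0, 0.8)} 19.18
{'fl': (-0.5, 0.95), 'fr': (-1.5, 0.1), 'rl': (-0.5, 0.98), 'rr': (0.0, 0.8)} 19.38
{'fl': (-0.5, 0.95), 'fr': (-1.5, 0.11), 'rl': (-0.5, 0.98), 'rr': (0.0, 0.8)} 19.58
{'fl': (-0.5, 0.95), 'fr': (-1.5, 0.11), 'rl': (-0.5, 0.98), 'rr': (0.0, 0.8)} 19.78
{'fl': (-0.5, 0.95), 'fr': (-1.5, 0.11), 'rl': (-0.5, 0.98), 'rr': (0.0, 0.8)} 19.98
```

View pics/s3.png

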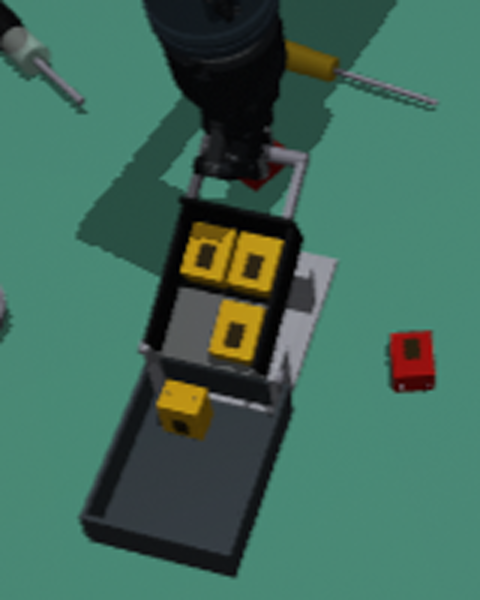

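One front capacitor has slid out into the tray at crop (185,408). The other is still seated at (237,330), and both rear ones are in place at (207,255) and (255,262). I raise the bin in smaller steps until the second one slides.

Run:
```python
from h import *
ref=cv2.imread("ref.png"); th=float(open("th").read())
look=lambda: shifts(ref,rect(snapshot("scene"),th))
while th<.47:
    th+=.004
    move_straight(*pose(th,-.2,1),feed=.006); sleep(.05)
    sh=look()
    if sh["fl"][0]-sh["rl"][0]>=1.5 or sh["fl"][1]<.8: break
print("stop",round(th,3),sh,round(current_time(),2)); open("th","w").write(str(th))
for i in range(6):
    sleep(.15); print(look(),round(current_time(),2))
s=snapshot("scene"); cv2.imwrite("pics/s4.png",cv2.resize(s["pixels"][100:300,200:360],None,fx=3,fy=3,interpolation=cv2.INTER_CUBIC))
```

```text
stop 0.381 {'fl': (3.0, 0.95), 'fr': (-1.5, 0.1), 'rl': (-0.5, 0.98), 'rr': (0.0, 0.77)} 20.38
{'fl': (12.0, 0.95), 'fr': (-1.5, 0.1), 'rl': (-0.5, 0.98), 'rr': (0.0, 0.77)} 20.58
{'fl': (-3.5, 0.22), 'fr': (-1.5, 0.09), 'rl': (-0.5, 0.98), 'rr': (0.0, 0.77)} 20.78
{'fl': (-2.5, 0.24), 'fr': (-1.5, 0.09), 'rl': (-0.5, 0.98), 'rr': (0.0, 0.77)} 20.98
{'fl': (-2.5, 0.24), 'fr': (-1.5, 0.1), 'rl': (-0.5, 0.98), 'rr': (0.0, 0.77)} 21.18
{'fl': (-2.5, 0.24), 'fr': (-1.5, 0.1), 'rl': (-0.5, 0.98), 'rr': (0.0, 0.77)} 21.38
{'fl': (-2.5, 0.24), 'fr': (-1.5, 0.1), 'rl': (-0.5, 0.98), 'rr': (0.0, 0.77)} 21.58
```

View pics/s4.png

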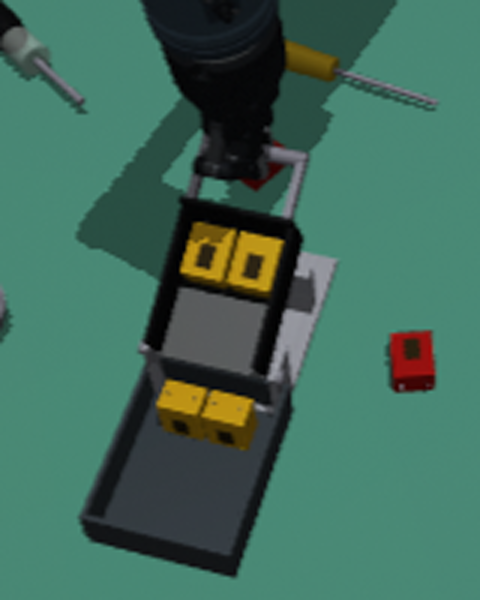

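Both front capacitors are in the tray at crop (183,408) and (228,418), and the two rear ones are still in the bin. Lower it.

Run:
```python
from h import *
th0=float(open("th").read())
for th in np.linspace(th0,0,14)[1:]:
    move_straight(*pose(th,-.2,1),feed=.02)
sleep(.2); print(np.round(current_contact_force(),1),round(current_time(),2))
s=snapshot("scene"); print(shifts(cv2.imread("ref.png"),rect(s,0)))
grip(.045,20); sleep(.2); print(current_opening(),np.round(current_contact_force(),1))
move_straight(*pose(0,-.2,1,.1),feed=.08); sleep(.2)
s=snapshot("scene"); print(shifts(cv2.imread("ref.png"),rect(s,0)),round(current_time(),2))
cv2.imwrite("pics/s5.png",cv2.resize(s["pixels"][100:300,200:480],None,fx=2.8,fy=2.8,interpolation=cv2.INTER_CUBIC))
```

```text
[ 7.2  0.  -5.2] 26.71
{'fl': (8.0, 0.22), 'fr': (8.0, 0.04), 'rl': (0.0, 0.99), 'rr': (0.0, 1.0)}
0.044988278799942556 [ 0.7 -0.7 -0.3]
{'fl': (8.5, 0.23), 'fr': (8.5, 0.04), 'rl': (0.0, 1.0), 'rr': (0.0, 1.0)} 29.03
```

View pics/s5.png

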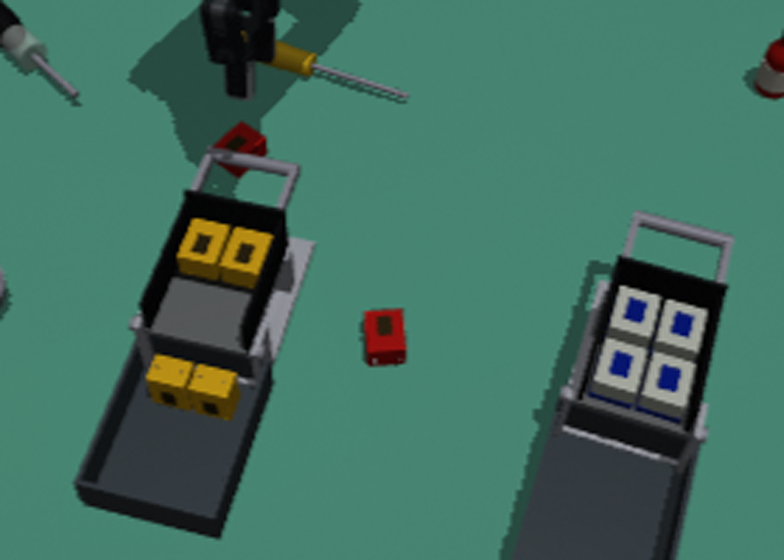

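The bin is level with the gripper clear of it. Two capacitors are in the tray at (168,382) and (213,390), two are in the bin at (205,245) and (245,252), and the relay bin has not moved.

```bash
python3 -c "
from cell import *
print(hand_in(),current_time())"
```

```text
the job is handed in; nothing more can be done
the job is handed in; nothing more can be done
```

The job is done and handed in at about 29 s: the two front capacitors are in the catch tray (one slid at 0.377 rad, the other at 0.381), the rear two stayed in the bin, which is level and released, and the relay bin was not touched.

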